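Pack the case and hold its lid at the balance point

ROBOT

A 6-joint arm with a two-finger parallel gripper is mounted at the origin on a cart in front of the work surface, level with it; the furniture and walls round the work are solid. World frame = base frame: x ahead of the robot, y to its left, z up, the work surface at z = 0. Lengths are in m, angles in rad, forces in N, time in s.
With the tool pointing down it reaches from about 0.3 to 0.95 m from the base axis. Payload 3.1 kg.
Tool frame: the origin (TCP) lies at the very end of the fingers, on their centre line; the grasp point (between the pads) lies env.grip_point_offset behind it (env.grip_point_offset is the distance from the TCP to the grasp point, in m); z points along the fingers, y is the line along which they close (so a half turn about z gives the same grasp; the last joint's range is limited). The gripper opens to 85 mm and grips with 20 to 120 N. Pads are 22 mm wide; open, the fingers measure 114 mm over their backs; the gripper's body (76 mm by 85 mm) begins 54 mm behind the grasp point. The pads swing forward as they close: fully open they stand 13 mm farther back than shut.
Start: joints at [1.138, 0.308, 1.634, -0, 1.2, -0.07], TCP at [0.222, 0.584, 0.21] pointing down, gripper open.
Joint ranges: [-3.06, 3.06], [-0.79, 1.96], [0.05, 2.63], [-1.19, 4.34], [0.05, 2.64], [-2.94, 2.94]. Speed limits (rad/s): [2.79, 2.79, 3.14, 3.14, 3.14, 3.14].

INTERFACE

Orientations are given as a rotation vector (axis times angle).
In Python, from bench import env gives the robot as it stands.
- The arm moves only by the shell command python3 -m pendant 'ROWS'. ROWS is JSON, a list of rows, each an object of numbers: "dx", "dy", "dz": the shift along the world's x, y, z in units of 0.25 m (1.0 is 0.25 m); "wx", "wy", "wz": the turn, a rotation vector about the world's x, y, z in units of 360 degrees (1.0 is 360 degrees); "gripper": the opening, from -1 (shut) to 1 (fully open). A call has 1 to 20 rows; each row is the pose to reach, as a shift and turn from the pose commanded when the call began, turning the shorter way round; what a row does not reach only later rows make up. A row lasts 1/12 s, in which the tool goes at most 41.7 mm and 7.16 degrees, less where a joint would pass 70% of its speed; a pose out of reach is approached as far as the arm can. A call with a number of a shift or a turn outside -1 to 1 is refused whole. A call with a gripper value outside its range is refused whole. The fingers move at their own pace and stop on an object; the grip force is fixed at half the most. Time passes only in rows, so rows that repeat a pose let the fingers close. It gives the time, the measured TCP pose, the force, the opening and the grip force at its end, in the units of the state.
- env.get_state(): the state, without advancing time (a new reading comes with each control period).
- env.get_image(name): name is "scene" or "top" or "wrist"; returns a dict with "color" (480x640x3 uint8, blue, green, red), "fx", "fy", "cx", "cy" (pixels), "origin" and "rotation" of the camera in the world; the wrist camera has in their place "hand_eye" (4x4, takes a point from camera to tool coordinates, whose origin is the TCP and whose axes are the flange's). Camera axes: x right, y up, looking along -z (the intrinsics and any distortion apply to the point x, -y, -z); pixel columns grow to the right and rows downward; lengths in m; the calibration is good to about 2 mm. A picture is of the moment at which its call begins: read the wrist's pose just before it. There is no depth.
- env.job_done(): hands the job in; it is judged then, once.
The state is a dict: "clock": time; "joints": joint angles; "joint_velocities": joint speeds; "joint_torque": joint torques, N m; "tcp_pos": TCP position; "tcp_rot": TCP orientation; "ft_force": force on the tool from outside, world axes, zero at the start; "wrist_torque": the same for the moment, N m; "finger_gap": finger opening in m; "finger_force": force on a finger pad.
Only numpy, scipy, OpenCV 4.12 (cv2) and the standard library are available. Lean on these libraries where they do the work, as an engineer would, in place of code of your own. Each camera call takes 0.05 s, during which the arm holds its last target. There are 200 camera calls.

TASK

Put the small white box with the green band, right way up, into the recess of the open black case and press it down until its top is flush with the foam. Then take the case's lid by its orange bar, swing it up from where it leans back to its balance point, standing straight up, and finish while still gripping the bar and holding the lid steady there, so that I can fit the missing lid stay. Do not let the lid go over and fall forward on the case, and leave the other things on the table where they are.

Things in the scene. Friction and masses are not known exactly. Their poses are not given: they have to be found in the camera images.
- green_box: the box to pack: a closed white carton box with a green band, 90 x 50 x 60 mm, standing upright on the table. Origin: centre of its underside; x along the 90 mm side, y along the 50 mm side, z up. Weighs about 150 g. It and the orange box may have swapped places
- case: black case fixed to the table, 150 (x) x 220 (y) x 88 mm high, filled to the rim with firm dark foam. Origin: centre of its underside; z up, x to its hinge side (away from the robot), y along the hinge. In its middle an open recess, 55 (x) x 95 mm (y): 2.5 mm of play round the green box, whose 90 mm side goes along y, either way round. The finger cut-outs are described at recess
- recess (a point): centre of the recess's mouth, level with the foam's top, 88 mm above the table. The recess has straight walls; at the middle of each of its long sides a finger cut-out opens into it, 44 mm wide along the case's y, reaching to 58 mm from the recess's centre along x, 38 mm deep
- platform (a joint): yellow floor of the recess, which slides straight down, in m: 0 = raised (its top 42 mm below the foam's top; a box resting on it stands 18 mm proud), 0.018 = fully down (the box's top is flush with the foam). Friction of about 7 N holds it wherever it is pushed; the box's weight does not sink it; no spring
- lid (a joint): angle of the case's lid, in rad: 0 = shut (lying towards the robot), 1.571 = straight up, 2.25 = leaning back on its stop, away from the robot, as it starts. A grey panel 220 mm wide, 140 long, 10 to 19 thick (400 g), equally heavy on both sides of its mid-plane, so it balances at 1.571; the hinge is almost free: the lid falls back from above that value, forward from below it
- lid_bar (a point): middle of the orange bar at the lid's free edge, moving with it: round, 12 mm diameter, parallel to the hinge (case's y), 187 mm from the hinge axis, in the lid's mid-plane. 91 mm of it are free between two dark arms; a 34 mm gap lies between bar and panel. The fingers can straddle it from above, and it turns between them as the lid swings
- lid_hinge (a point): middle of the lid's hinge axis, which runs along the case's y, 95 mm above the table and 79 mm beyond the case's centre
- orange_box: a white carton box with an orange band, 110 x 60 x 70 mm, standing on the table; not part of the job. Origin: centre of its underside, x along the 110 mm side, z up
- stapler: a red and dark grey desk stapler, 34 x 143 x 53 mm; not part of the job. Origin: centre of its underside
- calculator: a light grey pocket calculator, 139 x 97 x 18 mm; not part of the job. Origin: centre of its underside
- tape_measure: a yellow and black tape measure, 78 x 38 x 67 mm; not part of the job. Origin: centre of its underside
- label_roll: a roll of white labels, 87 mm across and 60 mm high; not part of the job. Origin: centre of its underside
Mind the look-alikes: they are no part of the job. What is shaped like the green_box but turquoise is not meant.

How it is judged:
On the way, in this order (a step that is already met when the one before it is completed fails the run):
1. the green box is pressed down flush in the recess and let go, the lid still leaning back (value of joint platform above 0.0155 m and z of green_box in the frame of case below 0.0305 m and horizontal distance between green_box and recess below 0.006 m and angle between the x axis of green_box and the y axis of case, either way round below 0.1 rad and angle between green_box's own z axis and vertical below 0.06 rad and contact force between the fingers and green_box below 0.1 N and value of joint lid above 1.9 rad), for 0.2 s.
2. the lid is held by the fingers, steady at its balance point (value of joint lid between 1.481 and 1.661 rad and velocity of joint lid between -0.05 and 0.05 rad/s and contact force between the fingers and lid above 2 N), for 0.3 s.
At the end, for the whole second after the job is handed in: The fingers grip the lid's bar (over 2 N) and hold the lid still within 0.09 rad (5 degrees) of straight up; the green box is upright in the recess, let go, its top flush with the foam to 2.5 mm (platform down at least 15.5 of 18 mm), within 6 mm of the recess's centre (all of step 2 and value of joint platform above 0.0155 m and z of green_box in the frame of case below 0.0305 m and horizontal distance between green_box and recess below 0.006 m and angle between the x axis of green_box and the y axis of case, either way round below 0.1 rad and angle between green_box's own z axis and vertical below 0.06 rad and contact force between the fingers and green_box below 0.1 N); the arm keeps its last pose, push and grip.
It fails at once if the lid goes over its balance point and falls forward (value of joint lid below 1.3 rad).
It fails at once if another thing on the table is moved by more than 30 mm (distance of any of orange_box, stapler, calculator, tape_measure, label_roll from where it was at the start of the episode above 0.03 m).
It also fails if it takes over 72 s, if anything falls off the work surface, if the arm or the gripper's body presses on something with over 40 N, if the wrist force passes 120 N, or if a joint passes its speed limit or range.

## Working session

There is one attempt and no reset: what is moved stays moved. The work goes in short steps, Python scripts to look and compute and a shell command to move; the robot and the scene stay as the last step left them, time stands still between calls to the robot, and variables do not carry over. Pictures are saved under pics/ and viewed, at most 10 in all, crops included, and the job is handed in when it is done.

```bash
mkdir -p pics; ls; python3 - <<'E'
from bench import env
import cv2,pickle
s=env.get_state();print(s, env.grip_point_offset)
d={}
for n in("scene","top"):
    d[n]=env.get_image(n); i=d[n]; print(n,i["fx"],i["fy"],i["cx"],i["cy"],i["origin"],i["rotation"],[k for k in i])
    cv2.imwrite(f"pics/{n}0.png",i["color"])
pickle.dump(d,open("d.pkl","wb"))
E
```

```text
pics
{'clock': 0.0, 'joints': array([ 1.13829075e+00,  3.08968172e-01,  1.63520436e+00, -3.75076091e-06,
        1.19969392e+00, -6.97218564e-02]), 'joint_velocities': array([-0.001194  ,  0.00025079,  0.00067149, -0.00146006, -0.00171147,
        0.00214538]), 'joint_torque': array([ 5.32033882e-04, -4.15252197e+01, -2.76664335e+01, -9.12774453e-05,
        1.00530364e-02, -1.29757717e-05]), 'tcp_pos': array([0.22147074, 0.58350933, 0.20846158]), 'tcp_rot': array([-0.5666357 , -3.0894964 ,  0.00346039]), 'ft_force': array([1.54978644, 0.68816916, 1.0469596 ]), 'wrist_torque': array([ 0.00544725,  0.00047441, -0.01938468]), 'finger_force': 0.0, 'finger_gap': 0.08557173061719264} 0.0187
scene 590.8191565281414 590.8191565281414 332.77337520813194 246.10512730207202 [-0.30501018 -1.22030477  0.95721282] [ 0.99288606 -0.32022414 -0.56895436] ['color', 'fx', 'fy', 'cx', 'cy', 'origin', 'rotation']
top 536.5113889114677 536.5113889114677 329.0245476193883 239.1503646117706 [ 0.40675921 -0.04604168  1.66155964] [ 0.08383063 -0.06744603 -1.58643084] ['color', 'fx', 'fy', 'cx', 'cy', 'origin', 'rotation']
```

View pics/scene0.png

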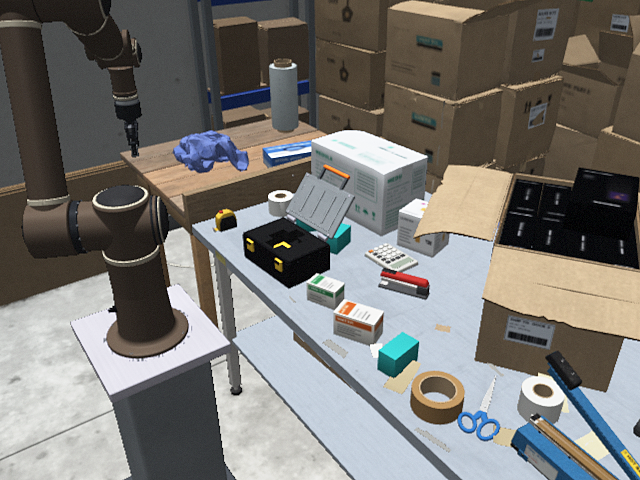

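View pics/top0.png

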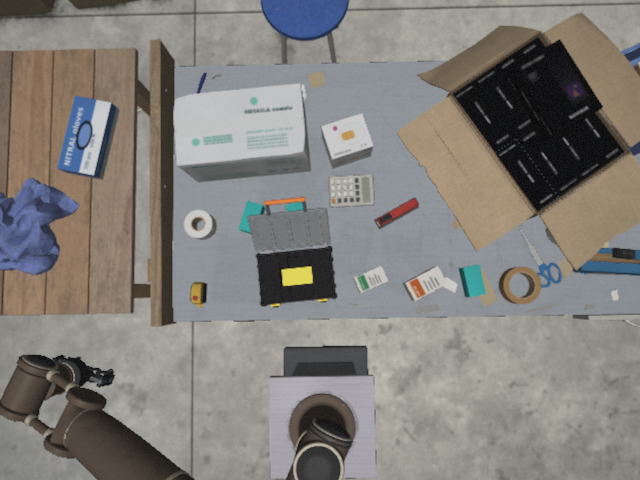

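The top view shows the case at about (296,275), the orange bar at (285,203) and the yellow recess floor at (297,276). There are three candidates for the box:
- White box with a green band at (370,279) top and (325,289) scene. This fits the description.
- White and orange box at (425,283), which is the orange_box.
- Turquoise boxes at (472,281) and behind the lid, which are look-alikes.

I'll confirm in an enlarged crop and measure.

```bash
cat > h.py <<'E'
import numpy as np,cv2,pickle
from scipy.spatial.transform import Rotation as R
def ray(i,uv):
    uv=np.atleast_2d(uv).astype(float)
    c=np.c_[(uv[:,0]-i["cx"])/i["fx"],-(uv[:,1]-i["cy"])/i["fy"],-np.ones(len(uv))]
    return np.array(i["origin"]),R.from_rotvec(i["rotation"]).apply(c)
def onz(i,uv,z):
    o,d=ray(i,uv); return o+d*((z-o[2])/d[:,2])[:,None]
def tri(i,u,j,v):
    o,d=ray(i,u);p,e=ray(j,v);d=d[0];e=e[0]
    t=np.linalg.lstsq(np.c_[d,-e],p-o,rcond=None)[0]
    a,b=o+d*t[0],p+e*t[1]; return (a+b)/2,np.linalg.norm(a-b)
def big(m):
    c,_=cv2.findContours(m.astype(np.uint8),cv2.RETR_EXTERNAL,cv2.CHAIN_APPROX_NONE)
    return max(c,key=cv2.contourArea)
def win(img,lo,hi,x0,x1,y0,y1):
    m=cv2.inRange(cv2.cvtColor(img,cv2.COLOR_BGR2HSV),lo,hi); w=np.zeros_like(m); w[y0:y1,x0:x1]=m[y0:y1,x0:x1]; return w
E
python3 - <<'E'
from h import *
d=pickle.load(open("d.pkl","rb"));T,S=d["top"],d["scene"]
t,s=T["color"],S["color"]
a=cv2.resize(t[190:310,240:400],None,fx=4.5,fy=4.5,interpolation=cv2.INTER_CUBIC)
b=cv2.resize(s[260:350,295:395],(240,216),interpolation=cv2.INTER_CUBIC)
a=a[:, :]; o=np.zeros((540,800,3),np.uint8); o[:, :720]=a; o[:216,560:800]=b
cv2.imwrite("pics/crop1.png",o)
def rep(n,m,z,i):
    c=big(m); r=cv2.minAreaRect(c); bx=cv2.boxPoints(r); P=onz(i,bx,z)
    W=P[:,:2]; print(n,"px",np.round(r[0],1),"ctr",onz(i,r[0],z)[0].round(4),"sides",[round(float(np.linalg.norm(W[k]-W[k-1])),4) for k in(1,2)],"ang",[round(float(np.degrees(np.arctan2(*(W[k]-W[k-1])[::-1]))),1) for k in(1,2)],"area",cv2.contourArea(c))
    print(np.round(P[:,:2],4).tolist())
# green box top: brighter than the bench
g=win(t,(0,0,165),(180,60,255),345,395,258,300)
gr=win(t,(40,60,40),(85,255,255),345,395,258,300)
rep("green box",cv2.morphologyEx(g|gr,cv2.MORPH_CLOSE,np.ones((5,5))),.06,T)
rep("yellow",win(t,(22,120,120),(35,255,255),275,320,260,292),.046,T)
k=win(t,(0,0,0),(180,255,60),250,340,235,310)
rep("case",cv2.morphologyEx(k|win(t,(22,120,120),(35,255,255),275,320,260,292),cv2.MORPH_OPEN,np.ones((5,5))),.088,T)
ot=win(t,(5,150,120),(18,255,255),255,315,190,220); os_=win(s,(5,150,120),(18,255,255),310,360,155,200)
rep("bar",ot,.24,T)
ct=cv2.minAreaRect(big(ot));cs=cv2.minAreaRect(big(os_));print(ct,cs)
print("bar tri",tri(T,ct[0],S,cs[0]))
E
```

```text
green box px [370.9 278.9] ctr [ 0.4404 -0.1532  0.06  ] sides [0.0906, 0.0508] ang [-67.5, -157.9] area 473.0
[[0.4466, -0.1018], [0.4812, -0.1855], [0.4341, -0.2046], [0.3997, -0.1211]]
yellow px [296.7 275.7] ctr [0.4538 0.0685 0.046 ] sides [0.0926, 0.0526] ang [-85.3, -175.0] area 492.5
[[0.4762, 0.117], [0.4839, 0.0247], [0.4315, 0.0201], [0.4238, 0.1121]]
case px [295.7 275.8] ctr [0.4526 0.0684 0.088 ] sides [0.2195, 0.1484] ang [-85.5, -175.5] area 3570.0
[[0.5182, 0.1841], [0.5355, -0.0347], [0.3875, -0.0464], [0.3704, 0.1705]]
bar px [284.5 200.8] ctr [0.6494 0.0854 0.24  ] sides [0.1058, 0.0097] ang [-85.1, -174.9] area 95.5
[[0.6497, 0.1386], [0.6588, 0.0332], [0.6491, 0.0323], [0.6401, 0.1377]]
((284.47705078125, 200.77822875976562), (3.5671706199645996, 39.41037368774414), 84.0938491821289) ((336.2000427246094, 171.1000213623047), (27.280029296875, 3.5777084827423096), 26.56505012512207)
bar tri (array([0.6493301 , 0.08532159, 0.24087803]), np.float64(0.00015821683086059902))
```

View pics/crop1.png

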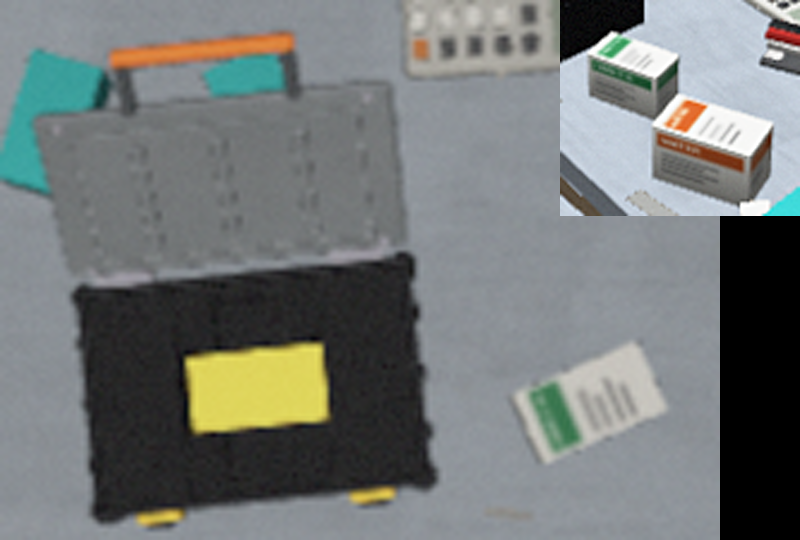

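The crop confirms it: white carton, green band, 90.6 x 50.8 mm measured. The case yaw is about 4.7° and the bar position matches the geometry within 1 mm. I'll lift first, then traverse.

```bash
python3 -m pendant '[{"dz":0.2},{"dz":0.4},{"dz":0.5},{"dz":0.5,"dy":-0.16},{"dz":0.5,"dx":0.1,"dy":-0.33,"wz":-0.02},{"dz":0.5,"dx":0.2,"dy":-0.5,"wz":-0.04},{"dz":0.5,"dx":0.25,"dy":-0.66,"wz":-0.06},{"dz":0.5,"dx":0.3,"dy":-0.83,"wz":-0.08},{"dz":0.5,"dx":0.3,"dy":-1,"wz":-0.1},{"dz":0.5,"dx":0.3,"dy":-1,"wz":-0.13},{"dz":0.5,"dx":0.3,"dy":-1,"wz":-0.13},{"dz":0.5,"dx":0.3,"dy":-1,"wz":-0.13}]'
python3 -m pendant '[{"dy":-0.16},{"dy":-0.33,"dx":0.05},{"dy":-0.5,"dx":0.1},{"dy":-0.66,"dx":0.2},{"dy":-0.83,"dx":0.25},{"dy":-1,"dx":0.3},{"dy":-1,"dx":0.3}]'
python3 -m pendant '[{"dy":-0.16,"dx":0.05},{"dy":-0.33,"dx":0.1},{"dy":-0.5,"dx":0.15},{"dy":-0.66,"dx":0.2},{"dy":-0.83,"dx":0.25},{"dy":-0.95,"dx":0.27},{"dy":-0.95,"dx":0.27,"dz":-0.2},{"dy":-0.95,"dx":0.27,"dz":-0.4},{"dy":-0.95,"dx":0.27,"dz":-0.6},{"dy":-0.95,"dx":0.27,"dz":-0.7},{"dy":-0.95,"dx":0.27,"dz":-0.7},{"dy":-0.95,"dx":0.27,"dz":-0.7}]'
python3 - <<'E'
from h import *
from bench import env
s=env.get_state();print(s["tcp_pos"],s["joints"].round(2)); M=R.from_rotvec(s["tcp_rot"]).as_matrix();print(M.round(3),np.degrees(np.arctan2(M[1,1],M[0,1])))
E
```

```text
[0.22149204 0.58358196 0.20853321] [ 1.14  0.31  1.64  0.    1.2  -0.07]
[[-0.935  0.355 -0.001]
 [ 0.355  0.935 -0.002]
 [ 0.    -0.002 -1.   ]] 69.21189324974216schema error: expected keys dx, dy, dz, wx, wy, wz, gripper
schema error: expected keys dx, dy, dz, wx, wy, wz, gripper
schema error: expected keys dx, dy, dz, wx, wy, wz, gripper
```

```bash
python3 -m pendant '[{"dx":0,"dy":0,"dz":0.5,"wx":0,"wy":0,"wz":0,"gripper":1},{"dx":0,"dy":0,"dz":0.5,"wx":0,"wy":0,"wz":0,"gripper":1},{"dx":0,"dy":0,"dz":0.5,"wx":0,"wy":0,"wz":0,"gripper":1},{"dx":0.1,"dy":-0.3,"dz":0.5,"wx":0,"wy":0,"wz":-0.05,"gripper":1},{"dx":0.1,"dy":-0.3,"dz":0.5,"wx":0,"wy":0,"wz":-0.05,"gripper":1},{"dx":0.3,"dy":-1,"dz":0.5,"wx":0,"wy":0,"wz":-0.13,"gripper":1},{"dx":0.3,"dy":-1,"dz":0.5,"wx":0,"wy":0,"wz":-0.13,"gripper":1},{"dx":0.3,"dy":-1,"dz":0.5,"wx":0,"wy":0,"wz":-0.13,"gripper":1},{"dx":0.3,"dy":-1,"dz":0.5,"wx":0,"wy":0,"wz":-0.13,"gripper":1},{"dx":0.3,"dy":-1,"dz":0.5,"wx":0,"wy":0,"wz":-0.13,"gripper":1},{"dx":0.3,"dy":-1,"dz":0.5,"wx":0,"wy":0,"wz":-0.13,"gripper":1}]'
python3 -m pendant '[{"dx":0.3,"dy":-1,"dz":0,"wx":0,"wy":0,"wz":0,"gripper":1},{"dx":0.3,"dy":-1,"dz":0,"wx":0,"wy":0,"wz":0,"gripper":1},{"dx":0.3,"dy":-1,"dz":0,"wx":0,"wy":0,"wz":0,"gripper":1},{"dx":0.3,"dy":-1,"dz":0,"wx":0,"wy":0,"wz":0,"gripper":1},{"dx":0.3,"dy":-1,"dz":0,"wx":0,"wy":0,"wz":0,"gripper":1},{"dx":0.3,"dy":-1,"dz":0,"wx":0,"wy":0,"wz":0,"gripper":1},{"dx":0.3,"dy":-1,"dz":0,"wx":0,"wy":0,"wz":0,"gripper":1},{"dx":0.3,"dy":-1,"dz":0,"wx":0,"wy":0,"wz":0,"gripper":1}]'
python3 -m pendant '[{"dx":0.27,"dy":-0.95,"dz":0,"wx":0,"wy":0,"wz":0,"gripper":1},{"dx":0.27,"dy":-0.95,"dz":0,"wx":0,"wy":0,"wz":0,"gripper":1},{"dx":0.27,"dy":-0.95,"dz":0,"wx":0,"wy":0,"wz":0,"gripper":1},{"dx":0.27,"dy":-0.95,"dz":0,"wx":0,"wy":0,"wz":0,"gripper":1},{"dx":0.27,"dy":-0.95,"dz":0,"wx":0,"wy":0,"wz":0,"gripper":1},{"dx":0.27,"dy":-0.95,"dz":-0.3,"wx":0,"wy":0,"wz":0,"gripper":1},{"dx":0.27,"dy":-0.95,"dz":-0.7,"wx":0,"wy":0,"wz":0,"gripper":1},{"dx":0.27,"dy":-0.95,"dz":-0.7,"wx":0,"wy":0,"wz":0,"gripper":1},{"dx":0.27,"dy":-0.95,"dz":-0.7,"wx":0,"wy":0,"wz":0,"gripper":1},{"dx":0.27,"dy":-0.95,"dz":-0.7,"wx":0,"wy":0,"wz":0,"gripper":1},{"dx":0.27,"dy":-0.95,"dz":-0.7,"wx":0,"wy":0,"wz":0,"gripper":1}]'
cat > st.py <<'E'
from h import *
from bench import env
np.set_printoptions(suppress=True,precision=4)
s=env.get_state(); M=R.from_rotvec(s["tcp_rot"]).as_matrix()
print("t",s["clock"],"tcp",s["tcp_pos"],"yang",np.degrees(np.arctan2(M[1,1],M[0,1])).round(2),"z",M[:,2],"F",s["ft_force"].round(1),"gap",s["finger_gap"],"ff",s["finger_force"],"q",s["joints"].round(2))
E
python3 st.py
```

```text
clock: 1.02
tcp_pos: [0.2973, 0.3311, 0.3344]
tcp_rot: [1.754, 2.605, -0.002]
ft_force: [0.9, 1.7, -0.3]
finger_gap: 0.0853
finger_force: 0.0
clock: 1.68
tcp_pos: [0.3728, 0.0824, 0.3345]
tcp_rot: [1.752, 2.607, -0.0]
ft_force: [-0.5, -0.5, 0.3]
finger_gap: 0.0852
finger_force: 0.0
clock: 2.6
tcp_pos: [0.436, -0.1499, 0.1543]
tcp_rot: [-1.738, -2.603, 0.001]
ft_force: [0.4, 0.6, -0.2]
finger_gap: 0.0852
finger_force: 0.0
t 2.6 tcp [ 0.436  -0.1499  0.1543] yang 22.53 z [-0.01    0.0056 -0.9999] F [ 0.4  0.6 -0.2] gap 0.08524205786339441 ff 0.0 q [-0.43  0.06  2.05  0.    1.04 -0.82]
```

```bash
python3 -m pendant '[{"dx":0,"dy":0,"dz":-0.1,"wx":0,"wy":0,"wz":0,"gripper":1},{"dx":0,"dy":0,"dz":-0.1,"wx":0,"wy":0,"wz":0,"gripper":1},{"dx":0,"dy":0,"dz":-0.1,"wx":0,"wy":0,"wz":0,"gripper":1},{"dx":0,"dy":0,"dz":-0.1,"wx":0,"wy":0,"wz":0,"gripper":1}]'; python3 st.py
```

```text
clock: 2.93
tcp_pos: [0.4409, -0.1529, 0.1364]
tcp_rot: [1.744, 2.61, 0.001]
ft_force: [0.7, -0.8, -0.1]
finger_gap: 0.0853
finger_force: 0.0
t 2.9333 tcp [ 0.4409 -0.1529  0.1364] yang 22.49 z [ 0.0024 -0.0007 -1.    ] F [ 0.7 -0.8 -0.1] gap 0.08529794693252718 ff 0.0 q [-0.43  0.09  2.06  0.    0.99 -0.82]
```

```bash
python3 -m pendant '[{"dx":0,"dy":0,"dz":-0.1,"wx":0,"wy":0,"wz":0,"gripper":1},{"dx":0,"dy":0,"dz":-0.2,"wx":0,"wy":0,"wz":0,"gripper":1},{"dx":0,"dy":0,"dz":-0.3,"wx":0,"wy":0,"wz":0,"gripper":1},{"dx":0,"dy":0,"dz":-0.4,"wx":0,"wy":0,"wz":0,"gripper":1},{"dx":0,"dy":0,"dz":-0.42,"wx":0,"wy":0,"wz":0,"gripper":1},{"dx":0,"dy":0,"dz":-0.42,"wx":0,"wy":0,"wz":0,"gripper":1},{"dx":0,"dy":0,"dz":-0.42,"wx":0,"wy":0,"wz":0,"gripper":-1},{"dx":0,"dy":0,"dz":-0.42,"wx":0,"wy":0,"wz":0,"gripper":-1},{"dx":0,"dy":0,"dz":-0.42,"wx":0,"wy":0,"wz":0,"gripper":-1},{"dx":0,"dy":0,"dz":-0.42,"wx":0,"wy":0,"wz":0,"gripper":-1},{"dx":0,"dy":0,"dz":-0.42,"wx":0,"wy":0,"wz":0,"gripper":-1},{"dx":0,"dy":0,"dz":-0.42,"wx":0,"wy":0,"wz":0,"gripper":-1},{"dx":0,"dy":0,"dz":-0.42,"wx":0,"wy":0,"wz":0,"gripper":-1},{"dx":0,"dy":0,"dz":-0.42,"wx":0,"wy":0,"wz":0,"gripper":-1}]'; python3 st.py
```

```text
clock: 4.1
tcp_pos: [0.441, -0.154, 0.0321]
tcp_rot: [1.745, 2.608, 0.001]
ft_force: [-2.5, 0.3, 7.8]
finger_gap: 0.0472
finger_force: 60.2
t 4.1 tcp [ 0.441  -0.154   0.0321] yang 22.42 z [ 0.0031 -0.0015 -1.    ] F [-2.5  0.3  7.8] gap 0.04723094073406275 ff 60.21693435497582 q [-0.43  0.27  2.11 -0.    0.75 -0.82]
```

```bash
python3 -m pendant '[{"dx":0,"dy":0,"dz":0.15,"wx":0,"wy":0,"wz":0,"gripper":-1},{"dx":0,"dy":0,"dz":0.3,"wx":0,"wy":0,"wz":0,"gripper":-1},{"dx":0,"dy":0,"dz":0.42,"wx":0,"wy":0,"wz":0,"gripper":-1},{"dx":0,"dy":0,"dz":0.5,"wx":0,"wy":0,"wz":0,"gripper":-1},{"dx":0.01,"dy":0.15,"dz":0.5,"wx":0,"wy":0,"wz":-0.01,"gripper":-1},{"dx":0.02,"dy":0.3,"dz":0.5,"wx":0,"wy":0,"wz":-0.02,"gripper":-1},{"dx":0.03,"dy":0.45,"dz":0.5,"wx":0,"wy":0,"wz":-0.03,"gripper":-1},{"dx":0.04,"dy":0.6,"dz":0.5,"wx":0,"wy":0,"wz":-0.04,"gripper":-1},{"dx":0.05,"dy":0.75,"dz":0.5,"wx":0,"wy":0,"wz":-0.049,"gripper":-1},{"dx":0.05,"dy":0.89,"dz":0.5,"wx":0,"wy":0,"wz":-0.049,"gripper":-1},{"dx":0.05,"dy":0.89,"dz":0.5,"wx":0,"wy":0,"wz":-0.049,"gripper":-1},{"dx":0.05,"dy":0.89,"dz":0.5,"wx":0,"wy":0,"wz":-0.049,"gripper":-1},{"dx":0.05,"dy":0.89,"dz":0.5,"wx":0,"wy":0,"wz":-0.049,"gripper":-1},{"dx":0.05,"dy":0.89,"dz":0.5,"wx":0,"wy":0,"wz":-0.049,"gripper":-1}]'; python3 st.py
python3 - <<'E'
from h import *
from bench import env
d={n:env.get_image(n) for n in("scene","top","wrist")};pickle.dump(d,open("d2.pkl","wb"))
w=d["wrist"]; print({k:v for k,v in w.items() if k!="color"})
o=np.zeros((600,800,3),np.uint8)
o[:360,:480]=cv2.resize(w["color"],(480,360)); o[:360,480:]=cv2.resize(d["scene"]["color"][180:340,230:370],(320,360)); o[360:,:400]=cv2.resize(d["top"]["color"][210:320,240:410],(400,240)) 
cv2.imwrite("pics/above.png",o)
E
```

```text
clock: 5.27
tcp_pos: [0.4518, 0.0684, 0.1549]
tcp_rot: [2.128, 2.311, -0.0]
ft_force: [0.8, -1.2, -1.5]
finger_gap: 0.047
finger_force: 62.9
t 5.2667 tcp [0.4518 0.0684 0.1549] yang 4.72 z [ 0.0002 -0.0005 -1.    ] F [ 0.8 -1.2 -1.5] gap 0.046978481019794405 ff 62.918669872451574 q [ 0.06  0.05  2.06 -0.    1.03 -0.03]
{'fx': 332.492859638708, 'fy': 332.492859638708, 'cx': 319.12533973966475, 'cy': 237.53562520561482, 'hand_eye': array([[-1.74260914e-04,  9.57374017e-01,  2.88851106e-01,
         7.40871136e-02],
       [ 9.99999979e-01,  1.97948879e-04, -5.27960693e-05,
         4.04858672e-04],
       [-1.07723338e-04,  2.88851091e-01, -9.57374031e-01,
        -1.63385858e-01],
       [ 0.00000000e+00,  0.00000000e+00,  0.00000000e+00,
         1.00000000e+00]])}
```

View pics/above.png

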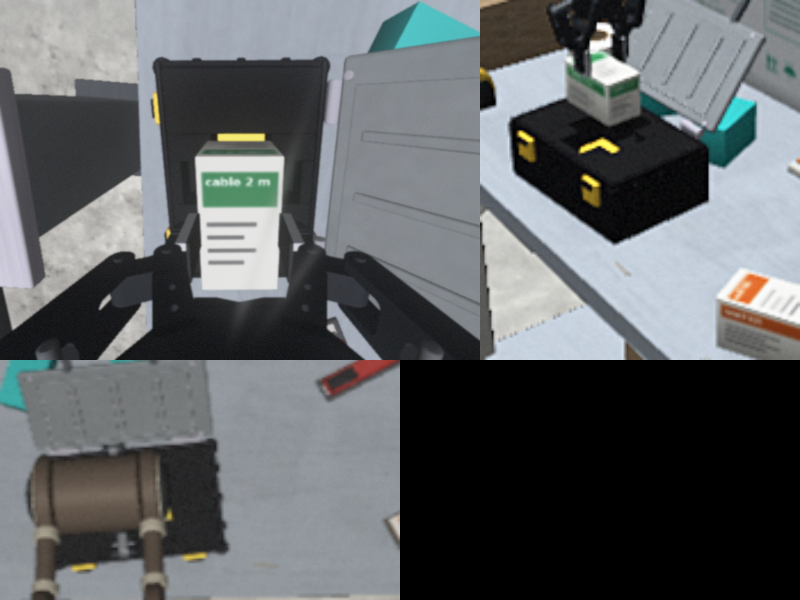

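The wrist view shows the held box upright, with its top face far edge at about (320,207) full-res and the yellow floor strip beyond it at about (320,182). I'll measure box-in-hand and recess-edge positions from those edges.

```bash
python3 - <<'E'
from h import *
np.set_printoptions(suppress=True,precision=4)
d=pickle.load(open("d2.pkl","rb"));w=d["wrist"];c=w["color"]
tcp=np.array([0.4518,0.0684,0.1549]);M=R.from_rotvec([2.128,2.311,0]).as_matrix()
T=np.eye(4);T[:3,:3]=M;T[:3,3]=tcp;T=T@w["hand_eye"]
i=dict(w,origin=T[:3,3],rotation=R.from_matrix(T[:3,:3]).as_rotvec())
C=np.array([.4532,.0687]);a=np.radians(4.7);ex=np.array([np.cos(a),np.sin(a)]);ey=np.array([-np.sin(a),np.cos(a)])
def rel(uv,z,o): p=onz(i,uv,z)[:,:2]-o; return np.c_[p@ex,p@ey]
y=win(c,(22,120,120),(35,255,255),270,370,165,200);k=big(y)[:,0];print("yellow bbox",k.min(0),k.max(0))
top=[[u,y_] for u in(k[:,0].min()+4,k[:,0].max()-4) for y_ in [k[k[:,0]==u][:,1].min()-.5]]
print("mouth +y edge, from C (ey~.0475)",rel(top,.088,C))
print("yellow side ends x at far edge",rel([[k[:,0].min()-.5,k[:,1].min()],[k[:,0].max()+.5,k[:,1].min()]],.088,C))
# box top-face: brightness jump along columns and left/right edges on rows
g=cv2.cvtColor(c,cv2.COLOR_BGR2GRAY).astype(float);gy=cv2.Sobel(g,-1,0,1);gx=cv2.Sobel(g,-1,1,0)
e=[[u,200+np.argmax(gy[200:216,u])] for u in range(275,368,12)];print(e)
print("box +y top edge from tcp (ey~.045)",rel(e,tcp[2]+.028,tcp[:2])[:, :].tolist())
for v in (230,250,290):
    r=[[240+np.argmax(gx[v,240:290]),v],[360+np.argmin(gx[v,360:400]),v]];print(v,r,rel(r,tcp[2]+.028,tcp[:2]).tolist())
E
```

```text
yellow bbox [290 178] [353 187]
mouth +y edge, from C (ey~.0475) [[-0.0182  0.0474]
 [ 0.0195  0.0474]]
yellow side ends x at far edge [[-0.0213  0.0471]
 [ 0.0226  0.0471]]
[[275, np.int64(208)], [287, np.int64(208)], [299, np.int64(208)], [311, np.int64(208)], [323, np.int64(208)], [335, np.int64(208)], [347, np.int64(208)], [359, np.int64(208)]]
box +y top edge from tcp (ey~.045) [[-0.01788065807554892, 0.04601762186876543], [-0.012910396661412171, 0.04601844745133698], [-0.0079400762798498, 0.046019273043703283], [-0.0029696969298124228, 0.04602009864586453], [0.0020007413897493247, 0.046020924257820846], [0.0069712386798849325, 0.04602174987957245], [0.011941794941643828, 0.046022575511119525], [0.01691241017607555, 0.04602340115246221]]
230 [[np.int64(261), 230], [np.int64(378), 230]] [[-0.0241547750144229, 0.03656313458015522], [0.025268210285575844, 0.036570786331692993]]
250 [[np.int64(262), 250], [np.int64(377), 250]] [[-0.02417361546718961, 0.027637738815298876], [0.025296428299988752, 0.027644870872634484]]
290 [[np.int64(266), 290], [np.int64(372), 290]] [[-0.023320357930371773, 0.00876635492020613], [0.024016296852089947, 0.008772113234505519]]
```

```bash
python3 -m pendant '[{"dx":0.004,"dy":-0.003,"dz":-0.05,"wx":0,"wy":0,"wz":0,"gripper":-1},{"dx":0.004,"dy":-0.003,"dz":-0.1,"wx":0,"wy":0,"wz":0,"gripper":-1},{"dx":0.004,"dy":-0.003,"dz":-0.1,"wx":0,"wy":0,"wz":0,"gripper":-1},{"dx":0.004,"dy":-0.003,"dz":-0.14,"wx":0,"wy":0,"wz":0,"gripper":-1},{"dx":0.004,"dy":-0.003,"dz":-0.18,"wx":0,"wy":0,"wz":0,"gripper":-1},{"dx":0.004,"dy":-0.003,"dz":-0.22,"wx":0,"wy":0,"wz":0,"gripper":-1},{"dx":0.004,"dy":-0.003,"dz":-0.26,"wx":0,"wy":0,"wz":0,"gripper":-1},{"dx":0.004,"dy":-0.003,"dz":-0.28,"wx":0,"wy":0,"wz":0,"gripper":-1},{"dx":0.004,"dy":-0.003,"dz":-0.28,"wx":0,"wy":0,"wz":0,"gripper":-1},{"dx":0.004,"dy":-0.003,"dz":-0.28,"wx":0,"wy":0,"wz":0,"gripper":-1}]'; python3 st.py
```

```text
clock: 6.25
tcp_pos: [0.4525, 0.0686, 0.0842]
tcp_rot: [-2.126, -2.311, 0.001]
ft_force: [0.1, 0.0, -2.4]
finger_gap: 0.0474
finger_force: 62.9
t 6.25 tcp [0.4525 0.0686 0.0842] yang 4.78 z [-0.0013 -0.0001 -1.    ] F [ 0.1  0.  -2.4] gap 0.04740926700876443 ff 62.91565104620531 q [ 0.06  0.16  2.11 -0.    0.87 -0.03]
```

```bash
python3 -m pendant '[{"dx":0,"dy":0,"dz":-0.02,"wx":0,"wy":0,"wz":0,"gripper":-1},{"dx":0,"dy":0,"dz":-0.04,"wx":0,"wy":0,"wz":0,"gripper":-1},{"dx":0,"dy":0,"dz":-0.06,"wx":0,"wy":0,"wz":0,"gripper":-1},{"dx":0,"dy":0,"dz":-0.08,"wx":0,"wy":0,"wz":0,"gripper":-1},{"dx":0,"dy":0,"dz":-0.092,"wx":0,"wy":0,"wz":0,"gripper":-1},{"dx":0,"dy":0,"dz":-0.1,"wx":0,"wy":0,"wz":0,"gripper":-1},{"dx":0,"dy":0,"dz":-0.1,"wx":0,"wy":0,"wz":0,"gripper":-1},{"dx":0,"dy":0,"dz":-0.1,"wx":0,"wy":0,"wz":0,"gripper":-1},{"dx":0,"dy":0,"dz":-0.1,"wx":0,"wy":0,"wz":0,"gripper":-1}]'; python3 st.py
```

```text
clock: 7.0
tcp_pos: [0.4538, 0.0687, 0.0601]
tcp_rot: [2.126, 2.311, 0.003]
ft_force: [0.7, 1.1, 3.9]
finger_gap: 0.0473
finger_force: 63.7
t 7.0 tcp [0.4538 0.0687 0.0601] yang 4.77 z [ 0.0021  0.0003 -1.    ] F [0.7 1.1 3.9] gap 0.04727416922580971 ff 63.7054047093261 q [ 0.06  0.2   2.12  0.    0.81 -0.03]
```

```bash
python3 -m pendant '[{"dx":0,"dy":0,"dz":-0.008,"wx":0,"wy":0,"wz":0,"gripper":-1},{"dx":0,"dy":0,"dz":-0.008,"wx":0,"wy":0,"wz":0,"gripper":-1},{"dx":0,"dy":0,"dz":-0.008,"wx":0,"wy":0,"wz":0,"gripper":-1}]'
```

```text
clock: 7.25
tcp_pos: [0.454, 0.0688, 0.0599]
tcp_rot: [2.127, 2.311, 0.002]
ft_force: [-4.2, 1.0, 18.7]
finger_gap: 0.0469
finger_force: 65.5
```

```bash
python3 -m pendant '[{"dx":0,"dy":0,"dz":0,"wx":0,"wy":0,"wz":0,"gripper":0.45},{"dx":0,"dy":0,"dz":0,"wx":0,"wy":0,"wz":0,"gripper":0.45},{"dx":0,"dy":0,"dz":0,"wx":0,"wy":0,"wz":0,"gripper":0.45},{"dx":0,"dy":0,"dz":0,"wx":0,"wy":0,"wz":0,"gripper":0.45},{"dx":0,"dy":0,"dz":0,"wx":0,"wy":0,"wz":0,"gripper":0.45},{"dx":0,"dy":0,"dz":0,"wx":0,"wy":0,"wz":0,"gripper":0.45}]'; python3 -m pendant '[{"dx":0,"dy":0,"dz":0.06,"wx":0,"wy":0,"wz":0,"gripper":0.45},{"dx":0,"dy":0,"dz":0.15,"wx":0,"wy":0,"wz":0,"gripper":0.45},{"dx":0,"dy":0,"dz":0.3,"wx":0,"wy":0,"wz":0,"gripper":0.45},{"dx":0,"dy":0,"dz":0.45,"wx":0,"wy":0,"wz":0,"gripper":0.45},{"dx":0,"dy":0,"dz":0.6,"wx":0,"wy":0,"wz":0,"gripper":0.45},{"dx":-0.3,"dy":0,"dz":0.8,"wx":0,"wy":0,"wz":0,"gripper":0.45},{"dx":-0.3,"dy":0,"dz":0.9,"wx":0,"wy":0,"wz":0,"gripper":0.45},{"dx":-0.3,"dy":0,"dz":0.9,"wx":0,"wy":0,"wz":0,"gripper":0.45},{"dx":-0.3,"dy":0,"dz":0.9,"wx":0,"wy":0,"wz":0,"gripper":0.45},{"dx":-0.3,"dy":0,"dz":0.9,"wx":0,"wy":0,"wz":0,"gripper":0.45}]'; python3 st.py
python3 - <<'E'
from h import *
from bench import env
s=env.get_state();d={n:env.get_image(n) for n in("scene","top","wrist")};d["s"]=s;pickle.dump(d,open("d3.pkl","wb"))
o=np.zeros((600,800,3),np.uint8)
o[:360,:480]=cv2.resize(d["wrist"]["color"],(480,360)); o[:360,480:]=cv2.resize(d["scene"]["color"][180:300,230:350],(320,360)); o[360:,:400]=cv2.resize(d["top"]["color"][190:310,240:400],(400,240)) 
cv2.imwrite("pics/in.png",o)
E
```

```text
clock: 7.75
tcp_pos: [0.4523, 0.0685, 0.0572]
tcp_rot: [-2.127, -2.311, 0.001]
ft_force: [0.2, -0.2, -0.1]
finger_gap: 0.0623
finger_force: 0.0
clock: 8.58
tcp_pos: [0.3785, 0.0686, 0.2838]
tcp_rot: [2.125, 2.31, 0.005]
ft_force: [0.3, -0.2, -1.3]
finger_gap: 0.0621
finger_force: 0.0
t 8.5833 tcp [0.3785 0.0686 0.2838] yang 4.78 z [ 0.0042  0.0002 -1.    ] F [ 0.3 -0.2 -1.3] gap 0.062132079560644204 ff 0.0 q [ 0.07 -0.26  2.06 -0.    1.33 -0.02]
```

View pics/in.png

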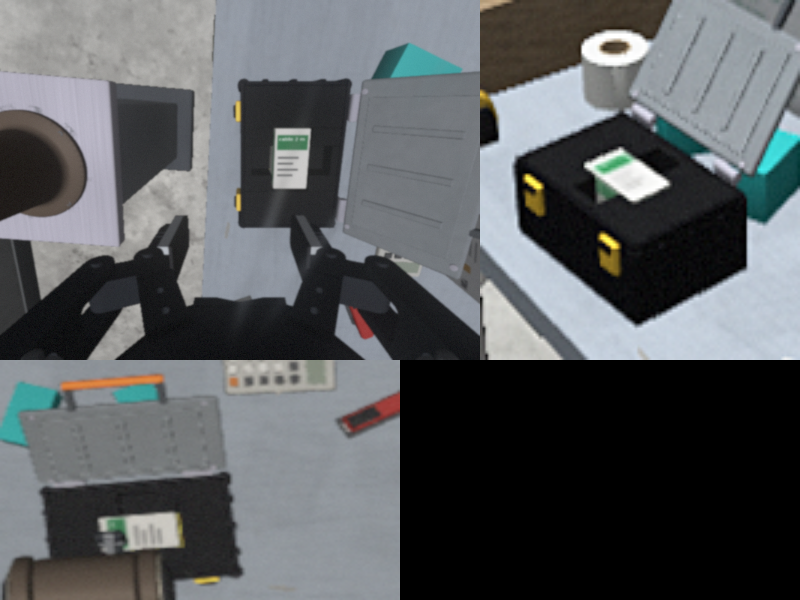

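The box sits level in the recess, and the press bottomed out at TCP 0.060 (box underside 0.028 expected and measured). I'll confirm flushness with a press by the shut fingers.

```bash
python3 -m pendant '[{"dx":0.3,"dy":0,"dz":-0.15,"wx":0,"wy":0,"wz":0,"gripper":-1},{"dx":0.3,"dy":0,"dz":-0.3,"wx":0,"wy":0,"wz":0,"gripper":-1},{"dx":0.3,"dy":0,"dz":-0.4,"wx":0,"wy":0,"wz":0,"gripper":-1},{"dx":0.3,"dy":0,"dz":-0.5,"wx":0,"wy":0,"wz":0,"gripper":-1},{"dx":0.3,"dy":0,"dz":-0.6,"wx":0,"wy":0,"wz":0,"gripper":-1},{"dx":0.3,"dy":0,"dz":-0.7,"wx":0,"wy":0,"wz":0,"gripper":-1},{"dx":0.3,"dy":0,"dz":-0.7,"wx":0,"wy":0,"wz":0,"gripper":-1},{"dx":0.3,"dy":0,"dz":-0.73,"wx":0,"wy":0,"wz":0,"gripper":-1},{"dx":0.3,"dy":0,"dz":-0.73,"wx":0,"wy":0,"wz":0,"gripper":-1},{"dx":0.3,"dy":0,"dz":-0.73,"wx":0,"wy":0,"wz":0,"gripper":-1}]'; python3 -m pendant '[{"dx":0,"dy":0,"dz":-0.015,"wx":0,"wy":0,"wz":0,"gripper":-1},{"dx":0,"dy":0,"dz":-0.03,"wx":0,"wy":0,"wz":0,"gripper":-1},{"dx":0,"dy":0,"dz":-0.044,"wx":0,"wy":0,"wz":0,"gripper":-1},{"dx":0,"dy":0,"dz":-0.05,"wx":0,"wy":0,"wz":0,"gripper":-1},{"dx":0,"dy":0,"dz":-0.05,"wx":0,"wy":0,"wz":0,"gripper":-1},{"dx":0,"dy":0,"dz":-0.05,"wx":0,"wy":0,"wz":0,"gripper":-1}]'
```

```text
clock: 9.57
tcp_pos: [0.4537, 0.0686, 0.1008]
tcp_rot: [2.126, 2.311, 0.001]
ft_force: [0.1, -0.2, -0.2]
finger_gap: 0.0005
finger_force: 0.0
clock: 10.07
tcp_pos: [0.4528, 0.0685, 0.0877]
tcp_rot: [2.127, 2.312, -0.0]
ft_force: [-0.1, 0.5, 0.8]
finger_gap: 0.0003
finger_force: 0.0
```

```bash
python3 -m pendant '[{"dx":0,"dy":0,"dz":-0.006,"wx":0,"wy":0,"wz":0,"gripper":-1},{"dx":0,"dy":0,"dz":-0.006,"wx":0,"wy":0,"wz":0,"gripper":-1},{"dx":0,"dy":0,"dz":-0.006,"wx":0,"wy":0,"wz":0,"gripper":-1}]'
```

```text
clock: 10.32
tcp_pos: [0.4528, 0.0686, 0.0862]
tcp_rot: [-2.127, -2.312, 0.0]
ft_force: [0.7, 0.1, 0.9]
finger_gap: 0.0001
finger_force: 0.0
```

No contact down to 0.0862, so the box top is flush. Now the lid: lift, move over the bar and stop above it.

```bash
python3 -m pendant '[{"dx":0,"dy":0,"dz":0.16,"wx":0,"wy":0,"wz":0,"gripper":-0.2},{"dx":0,"dy":0,"dz":0.33,"wx":0,"wy":0,"wz":0,"gripper":-0.2},{"dx":0,"dy":0,"dz":0.5,"wx":0,"wy":0,"wz":0,"gripper":-0.2},{"dx":0,"dy":0,"dz":0.66,"wx":0,"wy":0,"wz":0,"gripper":-0.2},{"dx":0,"dy":0,"dz":0.83,"wx":0,"wy":0,"wz":0,"gripper":-0.2},{"dx":0,"dy":0,"dz":1,"wx":0,"wy":0,"wz":0,"gripper":-0.2},{"dx":0,"dy":0,"dz":1,"wx":0,"wy":0,"wz":0,"gripper":-0.2},{"dx":0,"dy":0,"dz":1,"wx":0,"wy":0,"wz":0,"gripper":-0.2}]' | grep tcp_pos; python3 -m pendant '[{"dx":0.16,"dy":0.02,"dz":0,"wx":0,"wy":0,"wz":0,"gripper":-0.2},{"dx":0.32,"dy":0.03,"dz":0,"wx":0,"wy":0,"wz":0,"gripper":-0.2},{"dx":0.48,"dy":0.05,"dz":0,"wx":0,"wy":0,"wz":0,"gripper":-0.2},{"dx":0.64,"dy":0.067,"dz":0,"wx":0,"wy":0,"wz":0,"gripper":-0.2},{"dx":0.74,"dy":0.067,"dz":0,"wx":0,"wy":0,"wz":0,"gripper":-0.2},{"dx":0.786,"dy":0.067,"dz":0,"wx":0,"wy":0,"wz":0,"gripper":-0.2},{"dx":0.786,"dy":0.067,"dz":-0.1,"wx":0,"wy":0,"wz":0,"gripper":-0.2},{"dx":0.786,"dy":0.067,"dz":-0.2,"wx":0,"wy":0,"wz":0,"gripper":-0.2},{"dx":0.786,"dy":0.067,"dz":-0.2,"wx":0,"wy":0,"wz":0,"gripper":-0.2},{"dx":0.786,"dy":0.067,"dz":-0.2,"wx":0,"wy":0,"wz":0,"gripper":-0.2},{"dx":0.786,"dy":0.067,"dz":-0.2,"wx":0,"wy":0,"wz":0,"gripper":-0.2}]' | grep tcp_pos; python3 st.py
python3 - <<'E'
from h import *
from bench import env
np.set_printoptions(suppress=True,precision=4)
s=env.get_state();w=env.get_image("wrist")
cv2.imwrite("pics/bar.png",w["color"])
T=np.eye(4);T[:3,:3]=R.from_rotvec(s["tcp_rot"]).as_matrix();T[:3,3]=s["tcp_pos"];T=T@w["hand_eye"]
i=dict(w,origin=T[:3,3],rotation=R.from_matrix(T[:3,:3]).as_rotvec())
r=cv2.minAreaRect(big(win(w["color"],(5,150,100),(18,255,255),0,640,0,480)));print(r,onz(i,r[0],.241)-s["tcp_pos"],onz(i,r[0],.241))
E
```

```text
tcp_pos: [0.455, 0.0687, 0.3401]
tcp_pos: [0.649, 0.0853, 0.2857]
t 11.9 tcp [0.649  0.0853 0.2857] yang 4.78 z [-0.0014 -0.0001 -1.    ] F [-1.2  0.5  0.7] gap 0.03389307380508734 ff 0.0 q [ 0.06  0.31  1.48 -0.    1.36 -0.02]
((319.9999694824219, 250.49996948242188), (15.999998092651367, 156.99996948242188), 0.0) [[ 0.0007  0.0024 -0.0447]] [[0.6497 0.0877 0.241 ]]
```

View pics/bar.png

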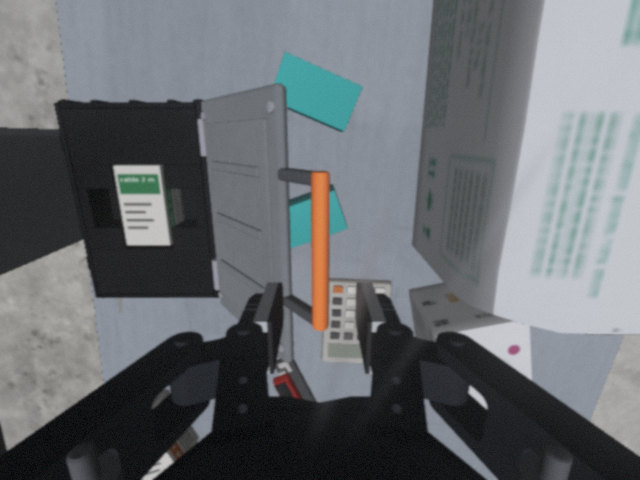

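The bar is centred between the fingers at (320,250) and parallel to the pads. Big carton is well to the right. Descend and close.

```bash
python3 -m pendant '[{"dx":0,"dy":0,"dz":-0.08,"wx":0,"wy":0,"wz":0,"gripper":-0.2},{"dx":0,"dy":0,"dz":-0.16,"wx":0,"wy":0,"wz":0,"gripper":-0.2},{"dx":0,"dy":0,"dz":-0.22,"wx":0,"wy":0,"wz":0,"gripper":-0.2},{"dx":0,"dy":0,"dz":-0.26,"wx":0,"wy":0,"wz":0,"gripper":-0.2},{"dx":0,"dy":0,"dz":-0.26,"wx":0,"wy":0,"wz":0,"gripper":-0.2},{"dx":0,"dy":0,"dz":-0.26,"wx":0,"wy":0,"wz":0,"gripper":-0.2}]'; python3 -m pendant '[{"dx":0,"dy":0,"dz":0,"wx":0,"wy":0,"wz":0,"gripper":-1},{"dx":0,"dy":0,"dz":0,"wx":0,"wy":0,"wz":0,"gripper":-1},{"dx":0,"dy":0,"dz":0,"wx":0,"wy":0,"wz":0,"gripper":-1},{"dx":0,"dy":0,"dz":0,"wx":0,"wy":0,"wz":0,"gripper":-1},{"dx":0,"dy":0,"dz":0,"wx":0,"wy":0,"wz":0,"gripper":-1},{"dx":0,"dy":0,"dz":0,"wx":0,"wy":0,"wz":0,"gripper":-1}]'; python3 st.py
python3 - <<'E'
import numpy as np
a=np.radians(4.75)
for th in np.linspace(2.25,1.571,13):
    r=-.187*(np.cos(th)-np.cos(2.25));z=.187*(np.sin(th)-np.sin(2.25))
    print(round(th,3),[round(float(v)/.25,3) for v in(r*np.cos(a),r*np.sin(a),z)])
E
```

```text
clock: 12.45
tcp_pos: [0.6497, 0.0854, 0.2221]
tcp_rot: [2.127, 2.311, 0.001]
ft_force: [0.0, -0.4, -0.1]
finger_gap: 0.0339
finger_force: 0.0
clock: 12.95
tcp_pos: [0.6513, 0.0855, 0.2248]
tcp_rot: [2.124, 2.309, 0.006]
ft_force: [-1.3, -0.7, 6.8]
finger_gap: -0.0001
finger_force: 3.4
t 12.95 tcp [0.6513 0.0855 0.2248] yang 4.77 z [ 0.0056  0.0004 -1.    ] F [-1.3 -0.7  6.8] gap -5.491974136551406e-05 ff 3.415025845170021 q [ 0.06  0.35  1.54  0.    1.24 -0.02]
2.25 [-0.0, -0.0, 0.0]
2.193 [-0.034, -0.003, 0.026]
2.137 [-0.068, -0.006, 0.049]
2.08 [-0.105, -0.009, 0.071]
2.024 [-0.142, -0.012, 0.091]
1.967 [-0.181, -0.015, 0.108]
1.91 [-0.22, -0.018, 0.123]
1.854 [-0.26, -0.022, 0.136]
1.797 [-0.301, -0.025, 0.147]
1.741 [-0.342, -0.028, 0.155]
1.684 [-0.384, -0.032, 0.161]
1.628 [-0.426, -0.035, 0.165]
1.571 [-0.468, -0.039, 0.166]
```

```bash
python3 - <<'E'
from h import *
from bench import env
d={n:env.get_image(n) for n in("scene","wrist")}
o=np.zeros((480,800,3),np.uint8)
o[:,:400]=cv2.resize(d["wrist"]["color"][150:390,220:420],(400,480)); o[:,400:]=cv2.resize(d["scene"]["color"][130:250,280:380],(400,480),interpolation=cv2.INTER_CUBIC)
cv2.imwrite("pics/g.png",o)
E
```

```text
(no output)
```

View pics/g.png

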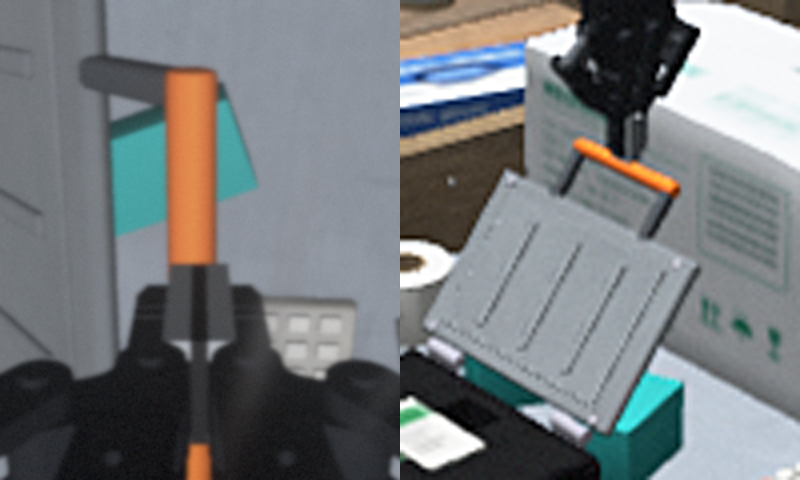

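```bash
python3 st.py; python3 - <<'E'
from h import *
from bench import env
w=env.get_image("wrist");Hi=np.linalg.inv(w["hand_eye"])
for x in(-.011,0,.011):
  for z in(0,-.0187,-.037,-.05):
    p=Hi@[x,0,z,1];print(x,z,(w["cx"]+w["fx"]*p[0]/-p[2]).round(1),(w["cy"]-w["fy"]*p[1]/-p[2]).round(1))
s=env.get_state();T=np.eye(4);T[:3,:3]=R.from_rotvec(s["tcp_rot"]).as_matrix();T[:3,3]=s["tcp_pos"];T=T@w["hand_eye"]
i=dict(w,origin=T[:3,3],rotation=R.from_matrix(T[:3,:3]).as_rotvec())
m=win(w["color"],(5,150,100),(18,255,255),290,350,150,290);k=big(m)[:,0];print(k.min(0),k.max(0))
print("width at z=.241",[np.ptp(onz(i,[[k[:,0].min()-.5,220],[k[:,0].max()+.5,220]],z)[:,0]).round(4) for z in(.2,.22,.241,.25)], onz(i,[320,220],.241))
E
```

```text
t 13.05 tcp [0.6513 0.0854 0.2248] yang 4.77 z [ 0.0056  0.0004 -1.    ] F [0.2 0.3 6.5] gap -3.973560234377303e-05 ff 3.4124815464019775 q [ 0.06  0.35  1.54  0.    1.24 -0.02]
-0.011 0 318.4 300.5
-0.011 -0.0187 318.3 318.4
-0.011 -0.037 318.2 340.2
-0.011 -0.05 318.1 359.2
0 0 318.4 281.9
0 -0.0187 318.3 298.1
0 -0.037 318.2 317.9
0 -0.05 318.1 335.2
0.011 0 318.3 262.7
0.011 -0.0187 318.3 277.0
0.011 -0.037 318.2 294.6
0.011 -0.05 318.1 310.0
[303 185] [327 282]
width at z=.241 [np.float64(0.0145), np.float64(0.013), np.float64(0.0113), np.float64(0.0106)] [[0.64880925 0.12338822 0.241     ]]
```

The shut tips rest on top of the bar. Both the picture and the contact height say the real fingertips sit about 22 mm behind the nominal TCP. That makes my shut-finger press check void, so I'll redo it 22 mm lower before taking the bar.

```bash
python3 -m pendant '[{"dx":0,"dy":0,"dz":0.16,"wx":0,"wy":0,"wz":0,"gripper":-1},{"dx":0,"dy":0,"dz":0.34,"wx":0,"wy":0,"wz":0,"gripper":-1},{"dx":-0.16,"dy":-0.02,"dz":0.34,"wx":0,"wy":0,"wz":0,"gripper":-1},{"dx":-0.32,"dy":-0.03,"dz":0.34,"wx":0,"wy":0,"wz":0,"gripper":-1},{"dx":-0.48,"dy":-0.05,"dz":0.34,"wx":0,"wy":0,"wz":0,"gripper":-1},{"dx":-0.64,"dy":-0.067,"dz":0.34,"wx":0,"wy":0,"wz":0,"gripper":-1},{"dx":-0.786,"dy":-0.067,"dz":0.34,"wx":0,"wy":0,"wz":0,"gripper":-1},{"dx":-0.786,"dy":-0.067,"dz":0.2,"wx":0,"wy":0,"wz":0,"gripper":-1},{"dx":-0.786,"dy":-0.067,"dz":0,"wx":0,"wy":0,"wz":0,"gripper":-1},{"dx":-0.786,"dy":-0.067,"dz":-0.15,"wx":0,"wy":0,"wz":0,"gripper":-1},{"dx":-0.786,"dy":-0.067,"dz":-0.3,"wx":0,"wy":0,"wz":0,"gripper":-1},{"dx":-0.786,"dy":-0.067,"dz":-0.45,"wx":0,"wy":0,"wz":0,"gripper":-1},{"dx":-0.786,"dy":-0.067,"dz":-0.55,"wx":0,"wy":0,"wz":0,"gripper":-1},{"dx":-0.786,"dy":-0.067,"dz":-0.57,"wx":0,"wy":0,"wz":0,"gripper":-1},{"dx":-0.786,"dy":-0.067,"dz":-0.57,"wx":0,"wy":0,"wz":0,"gripper":-1},{"dx":-0.786,"dy":-0.067,"dz":-0.57,"wx":0,"wy":0,"wz":0,"gripper":-1}]'
```

```text
clock: 14.43
tcp_pos: [0.4544, 0.0686, 0.0801]
tcp_rot: [2.126, 2.311, 0.003]
ft_force: [0.4, 0.9, 0.5]
finger_gap: -0.0007
finger_force: 0.0
```

```bash
python3 -m pendant '[{"dx":0,"dy":0,"dz":-0.02,"wx":0,"wy":0,"wz":0,"gripper":-1},{"dx":0,"dy":0,"dz":-0.03,"wx":0,"wy":0,"wz":0,"gripper":-1},{"dx":0,"dy":0,"dz":-0.03,"wx":0,"wy":0,"wz":0,"gripper":-1},{"dx":0,"dy":0,"dz":-0.03,"wx":0,"wy":0,"wz":0,"gripper":-1}]'
```

```text
clock: 14.77
tcp_pos: [0.4535, 0.0686, 0.072]
tcp_rot: [2.126, 2.311, 0.002]
ft_force: [0.1, 0.1, -0.1]
finger_gap: -0.0005
finger_force: 0.0
```

```bash
for k in 1 2; do python3 -m pendant '[{"dx":0,"dy":0,"dz":-0.006,"wx":0,"wy":0,"wz":0,"gripper":-1},{"dx":0,"dy":0,"dz":-0.012,"wx":0,"wy":0,"wz":0,"gripper":-1},{"dx":0,"dy":0,"dz":-0.012,"wx":0,"wy":0,"wz":0,"gripper":-1},{"dx":0,"dy":0,"dz":-0.012,"wx":0,"wy":0,"wz":0,"gripper":-1}]' | egrep 'pos|ft'; done
```

```text
tcp_pos: [0.4527, 0.0686, 0.0681]
ft_force: [0.7, 0.2, -0.4]
tcp_pos: [0.4532, 0.0686, 0.0664]
ft_force: [-2.8, 0.5, 9.9]
```

```bash
python3 -m pendant '[{"dx":0,"dy":0,"dz":-0.008,"wx":0,"wy":0,"wz":0,"gripper":-1},{"dx":0,"dy":0,"dz":-0.008,"wx":0,"wy":0,"wz":0,"gripper":-1},{"dx":0,"dy":0,"dz":-0.008,"wx":0,"wy":0,"wz":0,"gripper":-1}]' | egrep 'pos|ft'
```

```text
tcp_pos: [0.4535, 0.0686, 0.0662]
ft_force: [-7.4, -0.5, 22.8]
```

The press is solid at the bottom (22.8 N, no motion), and the true tip offset is 21.8 mm. So the box is flush. Back to the bar, with TCP at about 0.205.

```bash
python3 -m pendant '[{"dx":0,"dy":0,"dz":0.16,"wx":0,"wy":0,"wz":0,"gripper":-1},{"dx":0,"dy":0,"dz":0.33,"wx":0,"wy":0,"wz":0,"gripper":-0.2},{"dx":0,"dy":0,"dz":0.5,"wx":0,"wy":0,"wz":0,"gripper":-0.2},{"dx":0,"dy":0,"dz":0.66,"wx":0,"wy":0,"wz":0,"gripper":-0.2},{"dx":0,"dy":0,"dz":0.83,"wx":0,"wy":0,"wz":0,"gripper":-0.2},{"dx":0,"dy":0,"dz":1,"wx":0,"wy":0,"wz":0,"gripper":-0.2},{"dx":0.16,"dy":0.02,"dz":1,"wx":0,"wy":0,"wz":0,"gripper":-0.2},{"dx":0.32,"dy":0.03,"dz":1,"wx":0,"wy":0,"wz":0,"gripper":-0.2},{"dx":0.48,"dy":0.05,"dz":1,"wx":0,"wy":0,"wz":0,"gripper":-0.2},{"dx":0.64,"dy":0.067,"dz":1,"wx":0,"wy":0,"wz":0,"gripper":-0.2},{"dx":0.74,"dy":0.067,"dz":1,"wx":0,"wy":0,"wz":0,"gripper":-0.2},{"dx":0.786,"dy":0.067,"dz":0.95,"wx":0,"wy":0,"wz":0,"gripper":-0.2},{"dx":0.786,"dy":0.067,"dz":0.9,"wx":0,"wy":0,"wz":0,"gripper":-0.2},{"dx":0.786,"dy":0.067,"dz":0.9,"wx":0,"wy":0,"wz":0,"gripper":-0.2},{"dx":0.786,"dy":0.067,"dz":0.9,"wx":0,"wy":0,"wz":0,"gripper":-0.2}]' ; python3 st.py
```

```text
clock: 16.93
tcp_pos: [0.6473, 0.0852, 0.2859]
tcp_rot: [-2.125, -2.309, 0.006]
ft_force: [0.0, 0.1, 0.7]
finger_gap: 0.0342
finger_force: 0.0
t 16.9333 tcp [0.6473 0.0852 0.2859] yang 4.77 z [-0.0051 -0.0003 -1.    ] F [0.  0.1 0.7] gap 0.03423571202825629 ff 0.0 q [ 0.06  0.31  1.48  0.    1.36 -0.02]
```

```bash
python3 -m pendant '[{"dx":0,"dy":0,"dz":-0.08,"wx":0,"wy":0,"wz":0,"gripper":-0.2},{"dx":0,"dy":0,"dz":-0.16,"wx":0,"wy":0,"wz":0,"gripper":-0.2},{"dx":0,"dy":0,"dz":-0.24,"wx":0,"wy":0,"wz":0,"gripper":-0.2},{"dx":0,"dy":0,"dz":-0.29,"wx":0,"wy":0,"wz":0,"gripper":-0.2},{"dx":0,"dy":0,"dz":-0.32,"wx":0,"wy":0,"wz":0,"gripper":-0.2},{"dx":0,"dy":0,"dz":-0.32,"wx":0,"wy":0,"wz":0,"gripper":-0.2},{"dx":0,"dy":0,"dz":-0.32,"wx":0,"wy":0,"wz":0,"gripper":-0.2}]'; python3 -m pendant '[{"dx":0,"dy":0,"dz":0,"wx":0,"wy":0,"wz":0,"gripper":-1},{"dx":0,"dy":0,"dz":0,"wx":0,"wy":0,"wz":0,"gripper":-1},{"dx":0,"dy":0,"dz":0,"wx":0,"wy":0,"wz":0,"gripper":-1},{"dx":0,"dy":0,"dz":0,"wx":0,"wy":0,"wz":0,"gripper":-1},{"dx":0,"dy":0,"dz":0,"wx":0,"wy":0,"wz":0,"gripper":-1},{"dx":0,"dy":0,"dz":0,"wx":0,"wy":0,"wz":0,"gripper":-1}]'; python3 st.py
```

```text
clock: 17.52
tcp_pos: [0.6494, 0.0854, 0.2089]
tcp_rot: [2.127, 2.312, 0.001]
ft_force: [0.0, -0.2, 0.2]
finger_gap: 0.0341
finger_force: 0.0
clock: 18.02
tcp_pos: [0.6496, 0.0853, 0.2102]
tcp_rot: [2.126, 2.312, 0.001]
ft_force: [-3.0, -0.4, 6.5]
finger_gap: 0.0094
finger_force: 58.8
t 18.0167 tcp [0.6496 0.0853 0.2102] yang 4.78 z [ 0.0011 -0.     -1.    ] F [-3.  -0.4  6.5] gap 0.009396402469463862 ff 58.77497613430023 q [ 0.06  0.36  1.56 -0.    1.22 -0.02]
```

Bar gripped (59 N). Swing along the arc, first to about 1.80 rad.

```bash
python3 -m pendant '[{"dx":-0.017,"dy":-0.0015,"dz":0.013,"wx":0,"wy":0,"wz":0,"gripper":-1},{"dx":-0.034,"dy":-0.003,"dz":0.026,"wx":0,"wy":0,"wz":0,"gripper":-1},{"dx":-0.051,"dy":-0.0045,"dz":0.038,"wx":0,"wy":0,"wz":0,"gripper":-1},{"dx":-0.068,"dy":-0.006,"dz":0.049,"wx":0,"wy":0,"wz":0,"gripper":-1},{"dx":-0.086,"dy":-0.0075,"dz":0.06,"wx":0,"wy":0,"wz":0,"gripper":-1},{"dx":-0.105,"dy":-0.009,"dz":0.071,"wx":0,"wy":0,"wz":0,"gripper":-1},{"dx":-0.123,"dy":-0.01,"dz":0.081,"wx":0,"wy":0,"wz":0,"gripper":-1},{"dx":-0.142,"dy":-0.012,"dz":0.091,"wx":0,"wy":0,"wz":0,"gripper":-1},{"dx":-0.161,"dy":-0.0135,"dz":0.1,"wx":0,"wy":0,"wz":0,"gripper":-1},{"dx":-0.181,"dy":-0.015,"dz":0.108,"wx":0,"wy":0,"wz":0,"gripper":-1},{"dx":-0.2,"dy":-0.0165,"dz":0.116,"wx":0,"wy":0,"wz":0,"gripper":-1},{"dx":-0.22,"dy":-0.018,"dz":0.123,"wx":0,"wy":0,"wz":0,"gripper":-1},{"dx":-0.24,"dy":-0.02,"dz":0.13,"wx":0,"wy":0,"wz":0,"gripper":-1},{"dx":-0.26,"dy":-0.022,"dz":0.136,"wx":0,"wy":0,"wz":0,"gripper":-1},{"dx":-0.28,"dy":-0.0235,"dz":0.142,"wx":0,"wy":0,"wz":0,"gripper":-1},{"dx":-0.301,"dy":-0.025,"dz":0.147,"wx":0,"wy":0,"wz":0,"gripper":-1},{"dx":-0.301,"dy":-0.025,"dz":0.147,"wx":0,"wy":0,"wz":0,"gripper":-1},{"dx":-0.301,"dy":-0.025,"dz":0.147,"wx":0,"wy":0,"wz":0,"gripper":-1}]'; python3 st.py
```

```text
clock: 19.52
tcp_pos: [0.576, 0.079, 0.2488]
tcp_rot: [2.124, 2.308, 0.007]
ft_force: [3.6, 0.8, 10.5]
finger_gap: 0.0092
finger_force: 59.2
t 19.5167 tcp [0.576  0.079  0.2488] yang 4.77 z [ 0.007   0.0001 -1.    ] F [ 3.6  0.8 10.5] gap 0.00921773475874804 ff 59.16068494319916 q [ 0.06  0.19  1.7  -0.    1.24 -0.02]
```

```bash
python3 -m pendant '[{"dx":-0.015,"dy":-0.001,"dz":0.005,"wx":0,"wy":0,"wz":0,"gripper":-1},{"dx":-0.03,"dy":-0.002,"dz":0.009,"wx":0,"wy":0,"wz":0,"gripper":-1},{"dx":-0.045,"dy":-0.004,"dz":0.012,"wx":0,"wy":0,"wz":0,"gripper":-1},{"dx":-0.06,"dy":-0.005,"dz":0.014,"wx":0,"wy":0,"wz":0,"gripper":-1},{"dx":-0.075,"dy":-0.006,"dz":0.016,"wx":0,"wy":0,"wz":0,"gripper":-1},{"dx":-0.09,"dy":-0.007,"dz":0.018,"wx":0,"wy":0,"wz":0,"gripper":-1},{"dx":-0.105,"dy":-0.009,"dz":0.02,"wx":0,"wy":0,"wz":0,"gripper":-1},{"dx":-0.12,"dy":-0.01,"dz":0.021,"wx":0,"wy":0,"wz":0,"gripper":-1},{"dx":-0.135,"dy":-0.011,"dz":0.022,"wx":0,"wy":0,"wz":0,"gripper":-1},{"dx":-0.15,"dy":-0.012,"dz":0.023,"wx":0,"wy":0,"wz":0,"gripper":-1},{"dx":-0.16,"dy":-0.013,"dz":0.023,"wx":0,"wy":0,"wz":0,"gripper":-1},{"dx":-0.167,"dy":-0.014,"dz":0.023,"wx":0,"wy":0,"wz":0,"gripper":-1},{"dx":-0.167,"dy":-0.014,"dz":0.023,"wx":0,"wy":0,"wz":0,"gripper":-1},{"dx":-0.167,"dy":-0.014,"dz":0.023,"wx":0,"wy":0,"wz":0,"gripper":-1},{"dx":-0.167,"dy":-0.014,"dz":0.023,"wx":0,"wy":0,"wz":0,"gripper":-1},{"dx":-0.167,"dy":-0.014,"dz":0.023,"wx":0,"wy":0,"wz":0,"gripper":-1},{"dx":-0.167,"dy":-0.014,"dz":0.023,"wx":0,"wy":0,"wz":0,"gripper":-1},{"dx":-0.167,"dy":-0.014,"dz":0.023,"wx":0,"wy":0,"wz":0,"gripper":-1}]'; python3 st.py
python3 - <<'E'
from h import *
from bench import env
np.set_printoptions(suppress=True,precision=4)
d={n:env.get_image(n) for n in("scene","wrist")};S=d["scene"]
m=win(S["color"],(5,150,120),(18,255,255),260,360,120,220)
for c in cv2.findContours(m,cv2.RETR_EXTERNAL,cv2.CHAIN_APPROX_NONE)[0]:
    if cv2.contourArea(c)>4: r=cv2.minAreaRect(c);print(r)
o=np.zeros((480,800,3),np.uint8)
o[:360,:480]=cv2.resize(d["wrist"]["color"],(480,360)); o[:,480:]=cv2.resize(S["color"][120:300,230:350],(320,480),interpolation=cv2.INTER_CUBIC)
cv2.imwrite("pics/up.png",o)
# expected pixel of bar centre/ends when upright
q=R.from_rotvec(S["rotation"]);a=np.radians(4.75)
for t in(-.045,0,.045):
    p=q.inv().apply(np.array([.5319-t*np.sin(a),.0752+t*np.cos(a),.282])-S["origin"]);print("exp",S["cx"]+S["fx"]*p[0]/-p[2],S["cy"]-S["fy"]*p[1]/-p[2])
E
```

```text
clock: 21.02
tcp_pos: [0.5339, 0.0754, 0.2539]
tcp_rot: [2.124, 2.309, 0.006]
ft_force: [2.6, 0.6, 9.3]
finger_gap: 0.009
finger_force: 62.6
t 21.0167 tcp [0.5339 0.0754 0.2539] yang 4.78 z [ 0.0055 -0.0001 -1.    ] F [2.6 0.6 9.3] gap 0.008995774722305895 ff 62.583357095718384 q [ 0.06  0.1   1.79 -0.    1.24 -0.02]
((311.1000061035156, 171.3000030517578), (12.969194412231445, 4.0249223709106445), 26.56505012512207)
((295.20001220703125, 163.90000915527344), (6.640782833099365, 3.4785051345825195), 18.434947967529297)
exp 314.759979671677 173.80890855996813
exp 304.7057467495815 168.82471031273832
exp 294.9983802032794 164.01246459492054
```

View pics/up.png

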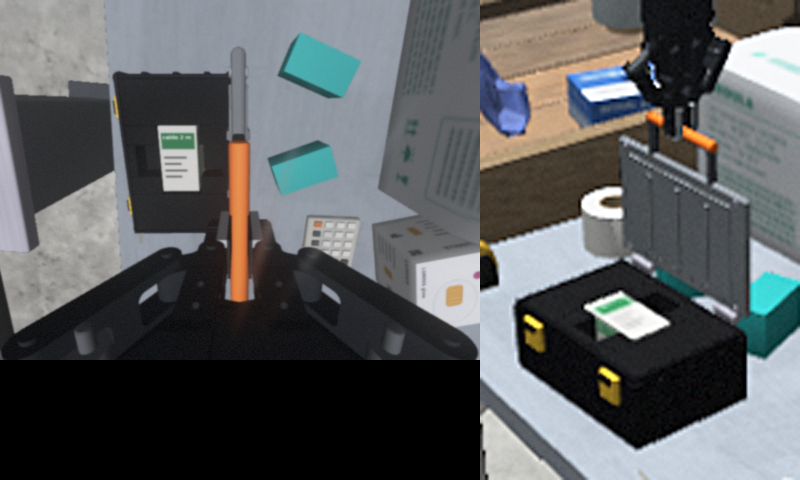

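The lid stands straight up: it is edge-on under the bar in the wrist view, and the bar pixels lie on the expected line. The box is flush in the recess, and the grip is 63 N with the arm settled. Handing in.

```bash
python3 -c "
from bench import env
print(abs(env.get_state()['joint_velocities']).max()); print(env.job_done())"
```

```text
0.0008776441648767737
the job is handed in; nothing more can be done
None
```

The job is handed in: by my measurements the green box is flush in the recess and let go, and the lid is standing straight up (about 1.58 rad) with its bar held in the fingers at about 60 N. The hand-in returned no verdict.

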